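# Put the dosing kit back in its shadow tray

### The arm

A 6-joint arm with a two-finger parallel gripper is mounted at the origin on a cart in front of the work surface, level with it; the furniture and walls round the work are solid. World frame = base frame: x ahead of the robot, y to its left, z up, the work surface at z = 0. Lengths are in m, angles in rad, forces in N, time in s.
With the tool pointing down it reaches from about 0.35 to 0.725 m from the base axis. Payload 6 kg.
Tool frame: the origin (TCP) lies midway between the tips of the shut fingers; the grasp point (between the pads) lies 19 mm behind it; x points along the fingers, y is the direction in which the jaws open and shut, and the axes are right-handed (so a half turn about x gives the same grasp; the last joint's range is limited). The gripper opens to 85 mm and grips with 20 to 120 N. Pads are 22 mm wide; open, the fingers measure 114 mm over their backs; the gripper's body (76 mm by 85 mm) begins 54 mm behind the grasp point. The pads swing forward as they close: fully open they stand 13 mm farther back than shut.
Start: joints at [1.488, 0.04, 0.085, 0, -1.615, -0.334], TCP at [0.243, 0.549, 0.231] pointing down, gripper open.
Joint ranges: [-2.56, 2.56], [-1.29, 2.01], [-1.08, 1.49], [-3.29, 1.98], [-2.81, -0.18], [-2.99, 2.99]. Speed limits (rad/s): [2.57, 2.57, 3.01, 3.14, 3.14, 3.14].

### API

Orientations are given as a rotation vector (axis times angle).
In Python, from workcell import monitor, imaging, arm gives the robot as it stands.
- The arm moves only by the tool step_arm, never from a script. Its argument "steps" is one flat list of numbers, 7 for each row, row after row: the shift along the tool's x, y, z in m, then the turn, a rotation vector about the tool's x, y, z in rad, then the closure, from -1 (fully open) to 1 (shut). In form: [tx, ty, tz, ax, ay, az, fingers, tx, ty, tz, ax, ay, az, fingers, ...]. A call has 1 to 20 rows; each row is the pose to reach, as a shift and turn from the pose commanded when the call began, along the tool's axes at that moment; what a row does not reach only later rows make up. A row lasts 1/10 s, in which the tool goes at most 50 mm and 8.59 degrees, less where a joint would pass 70% of its speed; a pose out of reach is approached as far as the arm can. A call with a gripper value outside its range is refused whole. The fingers move at their own pace and stop on an object; the grip force is fixed at half the most. Time passes only in rows, so rows that repeat a pose let the fingers close. It gives the time, the measured TCP pose, the force and the opening at its end, in the units of the state.
- monitor.read_state(): the state, without advancing time (a new reading comes with each control period).
- imaging.snapshot(name): name is "scene" or "top"; returns a dict with "img" (384x512x3 uint8, blue, green, red), "fx", "fy", "cx", "cy" (pixels), "k1" (the pictures are not rectified: a ray, as slopes to the right and down, at radius r is drawn at 1 + k1 r^2 times it, then the intrinsics apply), "xyz" and "rotation" of the camera in the world. Camera axes: x right, y down, z forward; pixel columns grow to the right and rows downward; lengths in m; the calibration is good to about 2 mm. A picture is of the moment at which its call begins. There is no depth.
- arm.job_done(): hands the job in, once; it reports no verdict.
The state is a dict: "time_s": time; "qpos": joint angles; "dq": joint speeds; "joint_efforts": joint torques, N m; "position": TCP position; "tcp_rot": TCP orientation; "wrist_force": force on the tool from outside, world axes, zero at the start; "torque": the same for the moment, N m; "width": finger opening in m.
Only numpy, scipy, OpenCV 4.12 (cv2) and the standard library are available. Lean on these libraries where they do the work, as an engineer would, in place of code of your own. Each camera call takes 0.05 s, during which the arm holds its last target. There are 200 camera calls.

### The job

Put the kit back in the grey cut-out tray: lay the scoop and the screwdriver in their own pockets, fully down and the right way round, and set the glass dish with its two stir bars gently into the square recess. Carry the dish level so that both stir bars stay in it all the time, and leave the vial, the dropper bottle and the weighing boat where they are.

Things in the scene. Friction and masses are not known exactly. Their poses are not given: they have to be found in the camera images.
- kit_tray: Fixed shadow tray, flat on the bench: aluminium plate 182 x 222 x 6 mm (x, y) with a grey foam block 170 x 210 mm on it, foam top 23 mm above the bench. Origin: centre of its underside; z up. Screwdriver pocket along tray y at x = +45 mm; scoop pocket along y at x = -35 mm on the +y side; square dish recess at x = -35 mm on the -y side.
- finger_trough (a point): Centre (x = 0, y = 26, z = 6 mm in the tray) of the bottom of a trough 34 mm wide that crosses the tray along x, open at both edges, so that fingers closing along tray x can hold a tool while it is laid. It crosses the seated scoop's handle 13.5 mm from the scoop's origin, and the seated screwdriver's handle 38 mm from driver_mid.
- scoop_seat (a point): Where the scoop's origin must come (x = -35, y = 39.5, z = 6 mm in the tray): fixed to the tray, axes as the tray's. The seated scoop's axes are parallel to the tray's: bowl toward tray +y, handle toward -y. Bowl pocket 35 x 48.5 mm, 17 mm deep, floor at 6 mm; handle channel 15 mm wide, 4 mm deep; 2.5 to 3 mm of play on each side.
- driver_seat (a point): Where the point driver_mid must come (x = 45, y = -12, z = 21.5 mm in the tray). Handle pocket 26 mm wide from here 83.5 mm toward tray +y, shaft channel 10 mm wide and 83 mm long toward -y, both 12 mm deep (floor at 11 mm).
- driver_tip_seat (a point): Where the point driver_tip must come: 77 mm from driver_seat toward tray -y, same height.
- dish_seat (a point): Where the dish's origin must come: centre of the floor of the dish recess (x = -35, y = -64, z = 13 mm in the tray). Recess 66 x 66 mm, 10 mm deep; the seated dish stands 4 mm out of it. Before and behind it lie finger troughs 34 mm wide, bottom at 6 mm (tray x from -85 to -68 and from -2 to +30 mm), for fingers closing on the dish along tray x.
- scoop: Loose white plastic powder scoop, 30 x 109 x 19 mm, 18 g, lying with its open bowl up. Origin: centre of its underside. Own y runs along it: the rectangular bowl (30 mm wide, 17 mm high) lies at y = +12 to +54 mm, the bar handle (10 mm wide, 14 to 19 mm above the underside) at y = -54 to +14 mm. Pinch the handle across x, clear of the bowl.
- screwdriver: Loose small screwdriver (the one within reach; another lies far off at the left end of the bench and does not belong to the kit), 160 mm long, 50 g, lying; own y runs along it, round yellow handle (21 mm thick) at y = 0 to +80 mm, thin steel shaft (5 mm) to y = -80 mm. It can roll about y, so use the two points below, which lie on its axis.
- driver_mid (a point): On the screwdriver's axis where handle and shaft meet; about 10 mm above the bench while it lies there. The handle runs 80 mm from here, away from driver_tip.
- driver_tip (a point): On the screwdriver's axis near the tip of its shaft, 77 mm from driver_mid (the steel ends 3 mm farther).
- petri_dish: Loose open round glass dish, 60 mm across, 14 mm high, about 30 g, floor 2 mm thick, glass walls vertical. Origin: centre of its underside; z up. Two stir bars lie loose in it. Grip it across the diameter.
- stir_bar_1: White stir bar, 9 mm thick, 30 mm long, loose in the dish; origin at the middle of its underside.
- stir_bar_2: The other stir bar, of the same size, beside the first.
- vial: Bystander: vial with a black cap, 25 mm across, 54 mm high, near the glass cabinet; origin under its centre.
- dropper_bottle: Bystander: brown dropper bottle, 35 mm across, 103 mm high, behind the dish; origin under its centre.
- weigh_boat: Bystander: small white weighing boat, 55 x 55 x 16 mm, to the right of the tray; origin under its centre.
Things that resemble listed ones, but are neither listed nor needed, are in the scene too. Of the things that look like the scoop, the smaller one is meant.

How it is judged:
By the outcome, as a careful person would: the job done as asked, in the order asked, and still so for the second after the job is handed in, with the robot touching nothing.
It also fails if it takes over 72 s, if anything falls off the work surface, if the arm or the gripper's body presses on something with over 40 N, if the wrist force passes 120 N, or if a joint passes its speed limit or range.

## Working session

There is one attempt and no reset: what is moved stays moved. The work goes in short steps, Python scripts to look and compute and a tool call to move; the robot and the scene stay as the last step left them, time stands still between calls to the robot, and variables do not carry over. Pictures are saved under pics/ and viewed, about 8 in all and at most 12, crops included, and the job is handed in when it is done.

Besides the shell and the picture viewer there is one more tool, called after "Request:" in YAML: its name, and indented under it one key for each argument. step_arm: Moves the arm, as the interface text tells. Its arguments: {"type":"object","properties":{"steps":{"type":"array"}},"required":["steps"]}

```bash
mkdir -p pics; ls
cat > h.py <<'E'
import numpy as np, cv2
from workcell import monitor, imaging, arm
from scipy.spatial.transform import Rotation as R
def rot(s):
    r=np.array(s,float)
    return r if r.shape==(3,3) else R.from_rotvec(r).as_matrix() if r.size==3 else R.from_quat(r).as_matrix()
def ray(S,u,v):
    K=np.array([[S['fx'],0,S['cx']],[0,S['fy'],S['cy']],[0,0,1]])
    d=np.array([(u-S['cx'])/S['fx'],(v-S['cy'])/S['fy']]);p=d.copy()
    for _ in range(20): p=d/(1+S['k1']*(p@p))
    return rot(S['rotation'])@np.array([p[0],p[1],1])
def onplane(S,u,v,z):
    d=ray(S,u,v);o=np.array(S['xyz']);return o+d*(z-o[2])/d[2]
def proj(S,P):
    c=rot(S['rotation']).T@(np.array(P)-np.array(S['xyz']));p=c[:2]/c[2];p=p*(1+S['k1']*(p@p))
    return np.array([S['fx']*p[0]+S['cx'],S['fy']*p[1]+S['cy']])
E
python3 - <<'E'
from h import *
import pickle
for n in('scene','top'):
    S=imaging.snapshot(n); cv2.imwrite(f'pics/{n}0.png',cv2.resize(S['img'],(800,600),interpolation=cv2.INTER_CUBIC)); pickle.dump(S,open(f'{n}0.pkl','wb'))
    print({k:v for k,v in S.items() if k!='img'})
print(monitor.read_state())
E
```

```text
pics
{'fx': 426.1310687725527, 'fy': 426.1310687725527, 'cx': 252.6251582810693, 'cy': 193.82201339859657, 'k1': -0.09088440900136384, 'xyz': array([-0.04358009, -0.63780658,  0.99021064]), 'rotation': array([-2.21141037,  0.98092733, -0.36649482])}
{'fx': 365.81316130795557, 'fy': 365.81316130795557, 'cx': 259.6698897932473, 'cy': 187.56935188703747, 'k1': 0.03502672493725646, 'xyz': array([ 0.4053496 , -0.03263492,  1.23796271]), 'rotation': array([-2.14852608,  2.12733981, -0.15785333])}
{'time_s': 0.1, 'qpos': array([ 1.48773309e+00,  4.07766267e-02,  8.39304776e-02, -3.73452634e-04,
       -1.61550075e+00, -3.33685998e-01]), 'dq': array([-0.00028572, -0.00092031,  0.00287387,  0.00155963,  0.00175492,
       -0.00024045]), 'joint_efforts': array([-4.80245901e-03, -3.69349730e+01,  3.48275864e+01,  6.95177838e+00,
       -4.56704453e-03, -2.52660165e-06]), 'position': array([0.24270758, 0.54840802, 0.23038236]), 'tcp_rot': array([-1.99214364,  0.42286121,  1.99250279]), 'wrist_force': array([-0.10425861,  0.29431866,  0.22074818]), 'torque': array([-0.05240385,  0.01506928,  0.01909746]), 'width': 0.08546997163721937}
```

View pics/scene0.png

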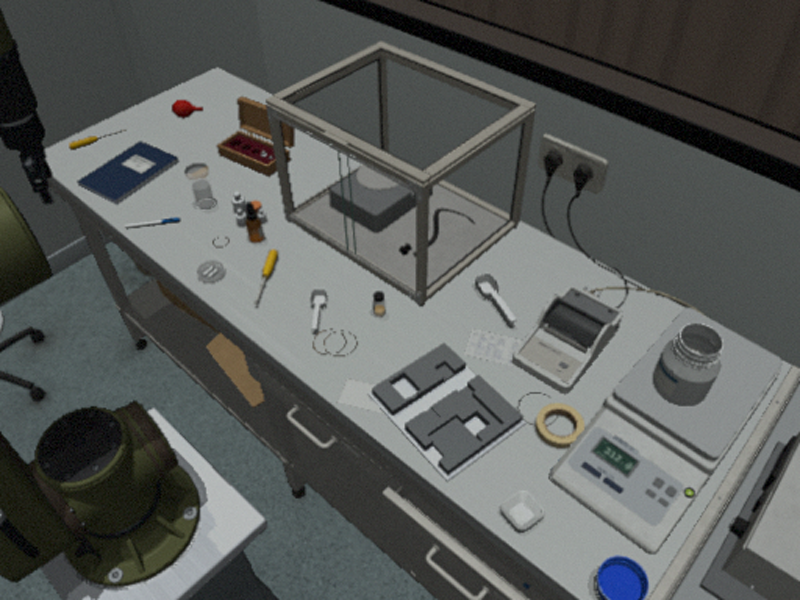

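View pics/top0.png

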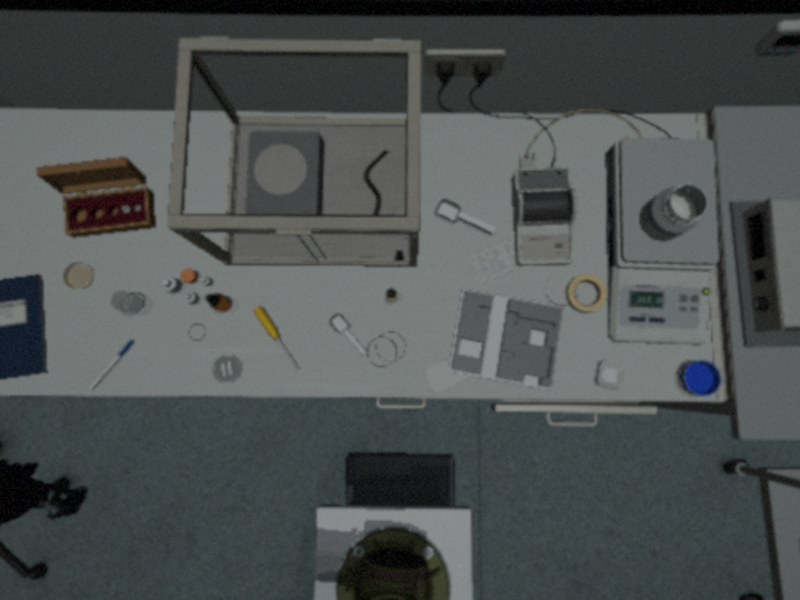

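The top view shows the tray at about (507,338) with its +y end to the left. The scoop is at (350,335), the screwdriver at (275,335), the dish at (227,368) and the vial at (391,295). I'll crop in on these.

Run:
```python
from h import *
import pickle
T=pickle.load(open('top0.pkl','rb'));S=pickle.load(open('scene0.pkl','rb'))
def crop(I,x,y,w,h,k): return cv2.resize(I[y:y+h,x:x+w],None,fx=k,fy=k,interpolation=cv2.INTER_CUBIC)
a=crop(T['img'],120,180,150,75,5)   # 750x375 top: dish, driver, scoop
cv2.imwrite('pics/topA.png',a)
a=crop(T['img'],275,180,95,75,4);b=crop(S['img'],225,210,115,100,3)
c=np.zeros((300,380+345,3),np.uint8);c[:300,:380]=a;c[:300,380:]=b
c2=crop(S['img'],115,140,140,100,5)[:300,:]
cv2.imwrite('pics/tray.png',c)
for n,u,v in[('tray',507,338),('scoop',350,335),('drv',275,335),('dish',227,368),('vial',391,295),('bot',218,302),('boat',607,374)]:
    print(n,onplane(T,u/1.5625,v/1.5625,0.01).round(3))
```

```text
tray [ 0.501 -0.241  0.01 ]
scoop [0.504 0.096 0.01 ]
drv [0.502 0.257 0.01 ]
dish [0.431 0.355 0.01 ]
vial [0.592 0.009 0.01 ]
bot [0.573 0.383 0.01 ]
boat [ 0.427 -0.45   0.01 ]
```

View pics/topA.png

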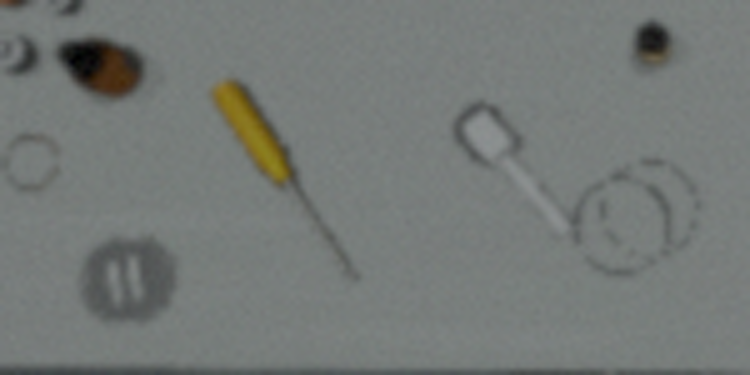

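View pics/tray.png

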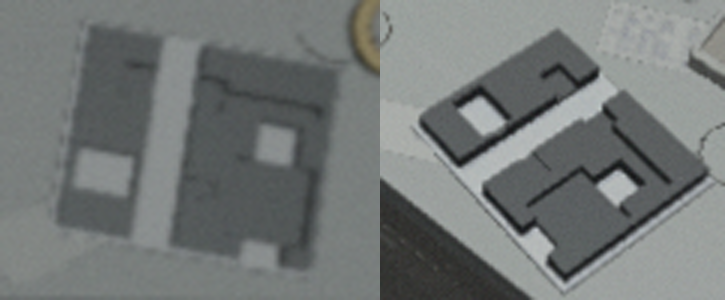

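The top crop shows the dish at (127,280), the driver handle running from (228,90) to (283,180) with its tip at (355,275), the scoop bowl at (487,132) and its handle end at (568,230). The tray crop shows tray +y to the left and +x up, with a slight tilt. Next I'll measure these.

```bash
cat >> h.py <<'E'
def avg(n,k=4):
    S=imaging.snapshot(n);I=[S['img'].astype(float)]+[imaging.snapshot(n)['img'].astype(float) for _ in range(k-1)]
    S['f']=np.mean(I,0).astype(np.float32);S['img']=S['f'].round().astype(np.uint8);return S
def region(S,P,r):  # boolean mask of pixels within r (m) of world P
    c=proj(S,P);f=S['fx']*r/np.linalg.norm(np.array(P)-S['xyz']);m=np.zeros(S['img'].shape[:2],np.uint8)
    cv2.circle(m,tuple(int(round(x)) for x in c),int(f),1,-1);return m
def big(m):
    n,l,st,c=cv2.connectedComponentsWithStats(m.astype(np.uint8));i=1+np.argmax(st[1:,4]);return (l==i).astype(np.uint8)
def world(S,pts,z): return np.array([onplane(S,u,v,z)[:2] for u,v in np.asarray(pts,float).reshape(-1,2)])
def upc(m_f,thr,inv,reg,k=4): # subpixel contour: upsample gray, threshold, biggest blob contour
    g=cv2.resize(m_f,None,fx=k,fy=k,interpolation=cv2.INTER_CUBIC);r=cv2.resize(reg,None,fx=k,fy=k,interpolation=cv2.INTER_NEAREST)
    m=big(((g<thr) if inv else (g>thr))&(r>0));c=max(cv2.findContours(m,cv2.RETR_EXTERNAL,cv2.CHAIN_APPROX_NONE)[0],key=cv2.contourArea)
    return (c.reshape(-1,2)+.5)/k-.5
E
python3 - <<'E'
from h import *
import pickle
for n in('top','scene'):
    S=avg(n);pickle.dump(S,open(n+'1.pkl','wb'));f=S['f'];g=f.mean(2)
    print(n,'bench',np.median(g[region(S,[.5,.0,0],.03)>0]))
    r=region(S,[.495,-.241,.02],.16)
    print('tray pct',np.percentile(g[r>0],[5,20,35,50,65,80,95]).round())
    # driver
    y=f[:,:,2]-f[:,:,0]; r=region(S,[.5,.26,.01],.12)
    c=upc(y,30,False,r);w=world(S,c,.0105);cc,wh,a=cv2.minAreaRect(w.astype(np.float32));b=cv2.boxPoints((cc,wh,a))
    print('drv rect',np.round(cc,4),np.round(wh,4),a,'box',b.round(4).tolist())
    # dark shaft
    m=((g<np.median(g[r>0])-12)&(y<15)&(r>0)); m=big(m); p=np.argwhere(m)[:,::-1]; ww=world(S,p,.0105)
    d=np.linalg.norm(ww-np.array(cc),axis=1); print('shaft far',ww[np.argsort(-d)[:3]].round(4).tolist())
    # dish
    r=region(S,[.431,.355,.01],.05); med=np.median(g[region(S,[.431,.29,0],.02)>0])
    c=upc(g,med-9,True,r);w=world(S,c,.007);print('dish',med,cv2.minEnclosingCircle(w.astype(np.float32)),cv2.fitEllipse(w.astype(np.float32)))
    # scoop
    r=region(S,[.505,.093,.01],.085); med=np.median(g[r>0])
    print('scoop med',med,np.percentile(g[r>0],[1,3,90,95,98]).round())
    c=upc(g,med+12,False,r);w=world(S,c,.019);bx=cv2.minAreaRect(w.astype(np.float32));print('scoop bright',bx,cv2.boxPoints(bx).round(4).tolist())
    c=upc(g,med-12,True,r);w=world(S,c,.017);bx=cv2.minAreaRect(w.astype(np.float32));print('scoop dark',bx)
k=0
A=[]
for n,(x,y,w,h) in dict(top=(200,195,50,36),scene=(185,175,40,50)).items():
    S=pickle.load(open(n+'1.pkl','rb'));A.append(cv2.resize(np.clip((S['f'][y:y+h,x:x+w]-40)*1.5,0,255).astype(np.uint8),(400,int(400*h/w)),interpolation=cv2.INTER_CUBIC))
H=max(a.shape[0] for a in A);A=[cv2.copyMakeBorder(a,0,H-a.shape[0],0,0,cv2.BORDER_CONSTANT) for a in A]
cv2.imwrite('pics/scoop.png',np.hstack(A))
E
```

```text
top bench 121.333336
tray pct [ 77.  86.  92. 121. 124. 125. 140.]
drv rect [0.5308 0.278 ] [0.0817 0.0209] 35.63298797607422 box [[0.49149999022483826, 0.26269999146461487], [0.5037000179290771, 0.24570000171661377], [0.5702000260353088, 0.29339998960494995], [0.5580000281333923, 0.31029999256134033]]
shaft far [[0.4169, 0.332], [0.4202, 0.3355], [0.417, 0.3287]]
dish 123.0 ((0.4326920509338379, 0.3564968407154083), 0.034511856734752655) ((0.4313983619213104, 0.35639020800590515), (0.06051042675971985, 0.06779521703720093), 5.391496181488037)
scoop med 123.25 [ 93. 103. 125. 126. 138.]
scoop bright ((0.5288271903991699, 0.11952707916498184), (0.025117695331573486, 0.015846161171793938), 45.93743896484375) [[0.5144000053405762, 0.11599999666213989], [0.5257999897003174, 0.10499999672174454], [0.5432999730110168, 0.12300000339746475], [0.5318999886512756, 0.13410000503063202]]
scoop dark ((0.5288071632385254, 0.11981059610843658), (0.048627786338329315, 0.037143755704164505), 39.985145568847656)
scene bench 155.91667
tray pct [ 49.  93.  95. 155. 157. 158. 180.]
drv rect [0.5321 0.282
[... 221 characters left out ...]
[0.4088, 0.3265], [0.4116, 0.3303], [0.4145, 0.3341]]
dish 155.41667 ((0.42886045575141907, 0.35933977365493774), 0.040845926851034164) ((0.4304010272026062, 0.3589629828929901), (0.06400242447853088, 0.07888904958963394), 158.10304260253906)
scoop med 155.75 [ 88. 104. 157. 158. 179.]
scoop bright ((0.4983215630054474, 0.09306195378303528), (0.08564385771751404, 0.019483201205730438), 38.97221374511719) [[0.45890000462532043, 0.07370000332593918], [0.47119998931884766, 0.05860000103712082], [0.5376999974250793, 0.11240000277757645], [0.5254999995231628, 0.12759999930858612]]
scoop dark ((0.500481367111206, 0.08816800266504288), (0.13621027767658234, 0.03877167031168938), 49.686500549316406)
```

View pics/scoop.png

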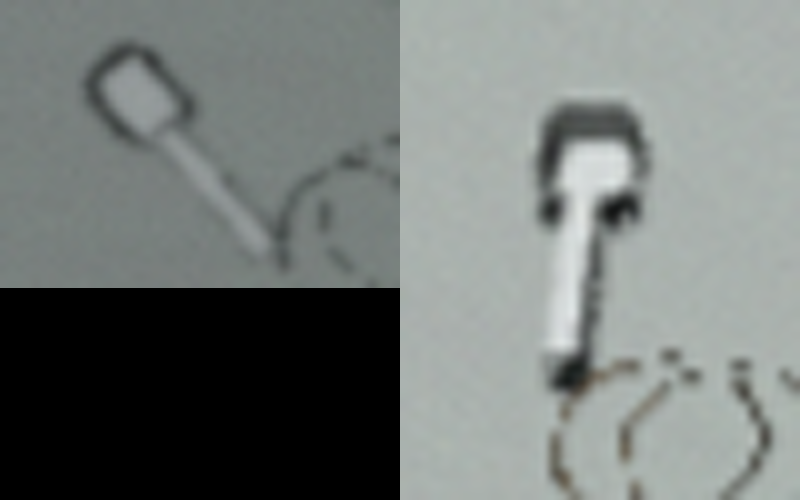

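The left (top) crop shows the handle running from (262,250) to (168,138), with the bowl's far rim at (108,62). The right (scene) crop shows the handle from (563,355) to (580,200).

Run:
```python
from h import *
import pickle
T=pickle.load(open('top1.pkl','rb'));S=pickle.load(open('scene1.pkl','rb'))
t=lambda x,y,z:onplane(T,200+(x+.5)/8-.5,195+(y+.5)/8-.5,z)[:2]
s=lambda x,y,z:onplane(S,185+(x+.5)/10-.5,175+(y+.5)/10-.5,z)[:2]
for n,a,b in[('top',t(263,251,.019),t(168,138,.019)),('scene',s(563,355,.019),s(580,200,.019))]:
    print(n,a.round(4),b.round(4),np.linalg.norm(b-a),np.degrees(np.arctan2(*(b-a)[::-1])))
print('far rim top',t(108,62,.017),'rim scene z0.017',s(592,102,.017))
# driver shaft tip: profile; find dark pixels along predicted axis
for n,I in(('top',T),('scene',S)):
    f=I['f'];g=f.mean(2);y=f[:,:,2]-f[:,:,0]
    r=region(I,[.53,.279,.01],.06);m=(y>30)&(r>0);p=np.argwhere(big(m))[:,::-1]
    w=world(I,p,.0105);c=w.mean(0);
    r2=region(I,[.465,.228,.01],.05);m=(g<np.median(g[r2>0])-12)&(r2>0)&(y<25)
    q=world(I,np.argwhere(m)[:,::-1],.0105);v=np.array([.82,.575]);d=(q-c)@v;pe=(q-c)@np.array([-v[1],v[0]]);k=abs(pe)<.012
    ws=q[k];print(n,'handle c',c.round(4),'shaft min d',np.sort(d[k])[:4].round(4),'mean shaft (d<-.06)',q[k&(d<-.06)].mean(0).round(4),'tip',q[k][np.argsort(d[k])[:3]].round(4).tolist())
    # dish: stir bars bright, dark circle
    # tray: foam mask
    md=np.median(g[region(I,[.5,0,0],.03)>0]);thr=(md+np.median(g[region(I,[.47,-.2,.02],.1)>0]))/2
    r=region(I,[.5,-.241,.02],.17);lo=dict(top=92,scene=95)[n];thr=(md+lo)/2
    k=4;G=cv2.resize(g,None,fx=k,fy=k,interpolation=cv2.INTER_CUBIC);m=((G<thr)&(cv2.resize(r,None,fx=k,fy=k)>0)).astype(np.uint8)
    m=cv2.morphologyEx(m,cv2.MORPH_CLOSE,np.ones((57,57)));m=cv2.morphologyEx(m,cv2.MORPH_OPEN,np.ones((25,25)));m=big(m)
    c=max(cv2.findContours(m,0,1)[0],key=cv2.contourArea).reshape(-1,2);w=world(I,(c+.5)/k-.5,.023).astype(np.float32)
    R_=cv2.minAreaRect(w);print(n,'foam',R_,cv2.boxPoints(R_).round(4).tolist())
    # subpixel side fits
    cc=np.array(R_[0]);
    b=(G>(md+8))&(cv2.resize(r,None,fx=k,fy=k)>0);nn,l,st,ce=cv2.connectedComponentsWithStats(b.astype(np.uint8))
    for i in range(1,nn):
        if st[i,4]>250: print('  bright',st[i,4],world(I,(ce[i]+.5)/k-.5,.006).round(4))
```

```text
top [0.4652 0.0658] [0.5118 0.1065] 0.061819844759095396 41.15801881376944
scene [ 0.5444 -0.0269] [0.5945 0.0135] 0.06426599423910195 38.887183046876004
far rim top [0.54363788 0.13277786] rim scene z0.017 [0.62954056 0.04151574]
top handle c [0.5319 0.279 ] shaft min d [-0.1233 -0.1214 -0.1187 -0.1168] mean shaft (d<-.06) [0.4595 0.2227] tip [[0.4344, 0.2036], [0.4344, 0.207], [0.4377, 0.2071]]
top foam ((0.46869075298309326, -0.25288939476013184), (0.2595653831958771, 0.2587779462337494), 88.20844268798828) [[0.3352999985218048, -0.37860000133514404], [0.593999981880188, -0.38670000433921814], [0.6021000146865845, -0.12720000743865967], [0.3434000015258789, -0.11909999698400497]]
  bright 6887 [[ 0.5039 -0.2131]]
  bright 912 [[ 0.5033 -0.3051]]
  bright 1734 [[ 0.4791 -0.161 ]]
  bright 2302 [[ 0.423 -0.116]]
  bright 707 [[ 0.4106 -0.2888]]
  bright 1050 [[ 0.3551 -0.2645]]
scene handle c [0.5321 0.2821] shaft min d [-0.1349 -0.1345 -0.1307 -0.1303] mean shaft (d<-.06) [0.4551 0.2211] tip [[0.425, 0.2001], [0.4272, 0.1978], [0.4278, 0.2035]]
scene foam ((0.4674556851387024, -0.2488461583852768), (0.24797981977462769, 0.2876479923725128), 81.43547058105469) [[0.3068000078201294, -0.3499999940395355], [0.5911999940872192, -0.3928999900817871], [0.6280999779701233, -0.1476999968290329], [0.34369999170303345, -0.10480000078678131]]
  bright 971 [[ 0.6477 -0.1809]]
  bright 1329 [[ 0.6766 -0.2381]]
  bright 12509 [[ 0.4632 -0.1946]]
  bright 1431 [[ 0.4814 -0.1561]]
  bright 1173 [[ 0.5041 -0.2993]]
```

```bash
cat >> h.py <<'E'
def goto(pos,yaw,st=None):
    """shift (tool axes) and turn for tool-down pose, jaw axis at world yaw (deg, mod 180)"""
    st=st or monitor.read_state();R0=rot(st['tcp_rot']);best=None
    for k in(0,180):
        a=np.radians(yaw+k);c,s=np.cos(a),np.sin(a);Rt=np.array([[0,c,s],[0,s,-c],[-1,0,0]])
        rv=R.from_matrix(R0.T@Rt).as_rotvec()
        q6=st['qpos'][5]
        print('yaw',yaw+k,'shift',(R0.T@(np.array(pos)-st['position'])).round(4),'turn',rv.round(4))
    print('cur jaw yaw',np.degrees(np.arctan2(R0[1,1],R0[0,1])).round(2),'xtool',R0[:,0].round(3),'q',np.round(st['qpos'],2))
E
python3 - <<'E'
from h import *
import pickle
T=pickle.load(open('top1.pkl','rb'));S=pickle.load(open('scene1.pkl','rb'))
s=lambda x,y,z:onplane(S,185+(x-400+.5)/10-.5,175+(y+.5)/10-.5,z)[:2]
a,b=s(563,355,.019),s(580,200,.019);print('scene handle',a,b,np.degrees(np.arctan2(*(b-a)[::-1])),'rim',s(592,102,.017))
th=np.radians(-10.2);C=np.array([.4995,-.2375]);Rz=np.array([[np.cos(th),-np.sin(th)],[np.sin(th),np.cos(th)]])
def edge(I,p0,p1,nrm):
    g=I['f'].mean(2);out=[]
    for t in np.linspace(.1,.9,25):
        q=np.array(p0)*(1-t)+np.array(p1)*t;e=np.linspace(-.010,.010,41);v=[]
        for d in e:
            w=C+Rz@(q+d*np.array(nrm));u=proj(I,[*w,.023]).astype(np.float32);v.append(cv2.getRectSubPix(I['f'],(1,1),tuple(map(float,u))).mean())
        v=cv2.GaussianBlur(np.array(v,np.float32).reshape(-1,1),(1,9),0).ravel();out.append((t,e[np.argmax(np.gradient(v))]))
    t,o=np.array(out).T;k=abs(o-np.median(o))<.002;L=np.linalg.norm(np.subtract(p1,p0));p=np.polyfit(t[k],o[k],1)
    return 'off mm %.2f slope deg %.2f n %d'%(1e3*np.polyval(p,.5),np.degrees(p[0]/L),k.sum())
x,y=.085,.105
for n,I in(('top',T),('scene',S)):
    print(n,'+x',edge(I,(x,-y),(x,y),(1,0)));print(n,'-x',edge(I,(-x,-y),(-x,y),(-1,0)))
    print(n,'-y',edge(I,(-x,-y),(x,-y),(0,-1)));print(n,'+y',edge(I,(-x,y),(x,y),(0,1)))
print(monitor.read_state()['time_s']);goto([.494,.090,.12],-49.5)
E
```

```text
scene handle [0.46359749 0.06377535] [0.51105273 0.1073399 ] 42.55235309816454 rim [0.54422214 0.13775481]
top +x off mm 1.03 slope deg -0.41 n 20
top -x off mm -1.49 slope deg 0.29 n 18
top -y off mm -0.17 slope deg 0.39 n 18
top +y off mm 0.98 slope deg 0.20 n 25
scene +x off mm 0.07 slope deg -0.27 n 23
scene -x off mm 6.16 slope deg 0.16 n 17
scene -y off mm 5.30 slope deg -0.17 n 25
scene +y off mm 1.08 slope deg -0.04 n 25
0.5
yaw -49.5 shift [ 0.1113  0.3177 -0.4153] turn [-1.1237e+00  1.0000e-04 -2.0000e-04]
yaw 130.5 shift [ 0.1113  0.3177 -0.4153] turn [ 2.0179e+00 -2.0000e-04 -1.0000e-04]
cur jaw yaw -113.88 xtool [-0. -0. -1.] q [ 1.49  0.04  0.08 -0.   -1.62 -0.33]
```

Request:
step_arm:
  steps: [0.111,0.3167,-0.415,1.9987,0,0,-1,0.111,0.3167,-0.415,1.9987,0,0,-1,0.111,0.3167,-0.415,1.9987,0,0,-1,0.111,0.3167,-0.415,1.9987,0,0,-1,0.111,0.3167,-0.415,1.9987,0,0,-1,0.111,0.3167,-0.415,1.9987,0,0,-1,0.111,0.3167,-0.415,1.9987,0,0,-1,0.111,0.3167,-0.415,1.9987,0,0,-1,0.111,0.3167,-0.415,1.9987,0,0,-1,0.111,0.3167,-0.415,1.9987,0,0,-1,0.111,0.3167,-0.415,1.9987,0,0,-1,0.111,0.3167,-0.415,1.9987,0,0,-1,0.111,0.3167,-0.415,1.9987,0,0,-1,0.111,0.3167,-0.415,1.9987,0,0,-1,0.111,0.3167,-0.415,1.9987,0,0,-1,0.111,0.3167,-0.415,1.9987,0,0,-1,0.111,0.3167,-0.415,1.9987,0,0,-1,0.111,0.3167,-0.415,1.9987,0,0,-1]

```text
time_s: 2.3
position: [0.4941, 0.0911, 0.1203]
tcp_rot: [-0.569, 1.495, 0.569]
wrist_force: [-0.5, -0.7, 0.5]
width: 0.0854
```

Request:
step_arm:
  steps: [0.04,0,0,0,0,0,-0.2,0.08,0,0,0,0,0,-0.2,0.1,0,0,0,0,0,-0.2,0.116,0,0,0,0,0,-0.2,0.116,0,0,0,0,0,-0.2,0.116,0,0,0,0,0,1,0.116,0,0,0,0,0,1,0.116,0,0,0,0,0,1,0.116,0,0,0,0,0,1,0.116,0,0,0,0,0,1,0.116,0,0,0,0,0,1,0.116,0,0,0,0,0,1]

```text
time_s: 3.5
position: [0.4946, 0.0912, 0.005]
tcp_rot: [-0.568, 1.494, 0.568]
wrist_force: [-1.3, -0.4, 3.1]
width: 0.0075
```

Run:
```python
from h import *
S=imaging.snapshot('scene');c=proj(S,[.5,.09,.03]).astype(int);I=S['img'][c[1]-55:c[1]+55,c[0]-75:c[0]+75]
cv2.imwrite('pics/g1.png',cv2.resize(I,None,fx=5,fy=5,interpolation=cv2.INTER_CUBIC));print(c)
```

```text
[203 196]
```

View pics/g1.png

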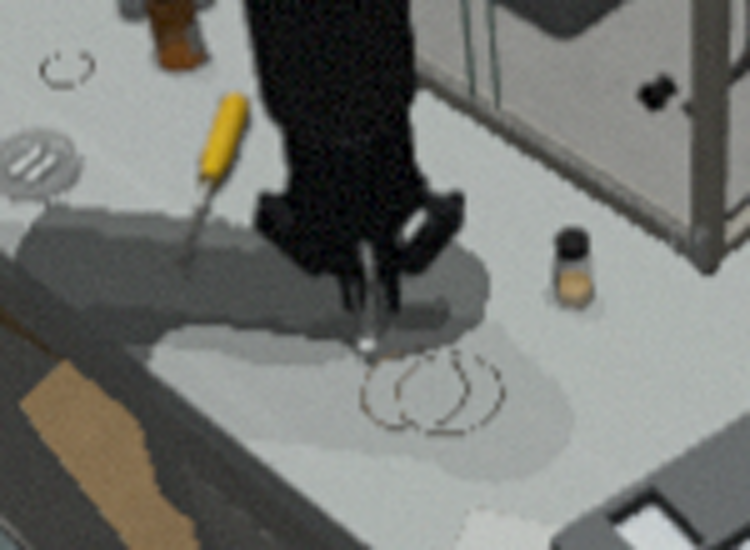

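The gripper is on the handle near (370,290) in the crop. I'll lift it and carry the scoop above the tray.

Request:
step_arm:
  steps: [-0.03,0,0,0,0,0,1,-0.06,0,0,0,0,0,1,-0.09,0,0,0,0,0,1,-0.09,0,0,0,0,0,1]

```text
time_s: 3.95
position: [0.4961, 0.0916, 0.0985]
tcp_rot: [-0.568, 1.489, 0.567]
wrist_force: [1.0, 0.5, 0.6]
width: 0.0078
```

Run:
```python
from h import *
goto([.4703,-.2054,.075],170)
```

```text
yaw 170 shift [ 0.0228 -0.2049 -0.2167] turn [-0.6699  0.0049  0.0044]
yaw 350 shift [ 0.0228 -0.2049 -0.2167] turn [ 2.4716  0.0056 -0.0063]
cur jaw yaw 131.61 xtool [ 0.006  0.002 -1.   ] q [ 0.58 -0.2  -0.39  0.   -1.38 -1.43]
```

Request:
step_arm:
  steps: [0.019,-0.205,-0.2155,-0.6702,0,0,1,0.019,-0.205,-0.2155,-0.6702,0,0,1,0.019,-0.205,-0.2155,-0.6702,0,0,1,0.019,-0.205,-0.2155,-0.6702,0,0,1,0.019,-0.205,-0.2155,-0.6702,0,0,1,0.019,-0.205,-0.2155,-0.6702,0,0,1,0.019,-0.205,-0.2155,-0.6702,0,0,1,0.019,-0.205,-0.2155,-0.6702,0,0,1,0.019,-0.205,-0.2155,-0.6702,0,0,1,0.019,-0.205,-0.2155,-0.6702,0,0,1]

```text
time_s: 4.95
position: [0.469, -0.2046, 0.0748]
tcp_rot: [-1.08, 1.287, 1.081]
wrist_force: [-0.2, 0.7, -0.5]
width: 0.0079
```

Run:
```python
from h import *
import pickle
A=[]
for n in('scene','top'):
    S=avg(n,2);pickle.dump(S,open(n+'2.pkl','wb'));c=proj(S,[.485,-.19,.05]).astype(int);print(n,c)
    A.append(cv2.resize(np.clip(S['f'][c[1]-40:c[1]+40,c[0]-35:c[0]+35]*1.3,0,255).astype(np.uint8),(400,457),interpolation=cv2.INTER_CUBIC))
cv2.imwrite('pics/s2.png',np.hstack(A));goto([.4703,-.2054,.075],170)
```

```text
scene [268 244]
top [310 220]
yaw 170 shift [ 0.0004 -0.0011 -0.0007] turn [0.0016 0.     0.0002]
yaw 350 shift [ 0.0004 -0.0011 -0.0007] turn [-3.14e+00 -4.00e-04  1.00e-04]
cur jaw yaw 170.09 xtool [ 0.  0. -1.] q [-0.02 -0.16 -0.39 -0.   -1.34 -0.16]
```

View pics/s2.png

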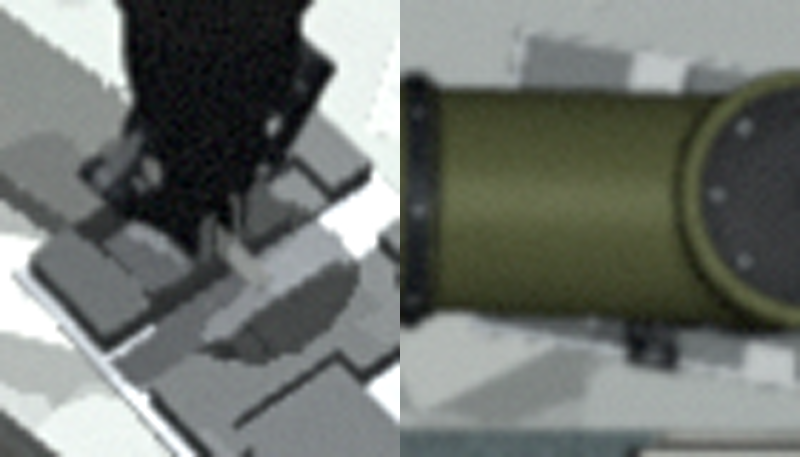

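The scene view shows the gripped scoop's handle end at about crop (265,283), with the bowl behind the fingers at about (140,240). I'll compare that with the prediction.

Run:
```python
from h import *
import pickle
S=pickle.load(open('scene2.pkl','rb'))
for n,e in(('end',-.0405),('end+5',-.0455),('end-5',-.0355),('bowlnear',.0255),('bowlfar',.0675)):
    p=np.array([.469+.1736*e,-.2046+.9848*e,.089]);u=proj(S,p);print(n,((u-[233,204]+.5)*5.714).round())
g=S['f'].mean(2)
```

```text
end [265. 281.]
end+5 [273. 288.]
end-5 [258. 274.]
bowlnear [174. 189.]
bowlfar [119. 134.]
```

Request:
step_arm:
  steps: [0.02,-0.001,-0.0007,0,0,0,1,0.035,-0.001,-0.0007,0,0,0,1,0.042,-0.001,-0.0007,0,0,0,1,0.048,-0.001,-0.0007,0,0,0,1,0.053,-0.001,-0.0007,0,0,0,1,0.058,-0.001,-0.0007,0,0,0,1,0.062,-0.001,-0.0007,0,0,0,1,0.064,-0.001,-0.0007,0,0,0,1,0.064,-0.001,-0.0007,0,0,0,1]

```text
time_s: 6.05
position: [0.47, -0.2064, 0.0116]
tcp_rot: [-1.08, 1.287, 1.08]
wrist_force: [-0.8, 0.3, 2.0]
width: 0.0075
```

Request:
step_arm:
  steps: [0,0,0,0,0,0,0.3,0,0,0,0,0,0,0.3,0,0,0,0,0,0,0.3,0,0,0,0,0,0,0.3,-0.02,0,0,0,0,0,0.3,-0.06,0,0,0,0,0,0.3,-0.11,0,0,0,0,0,-0.2,-0.11,0,0,0,0,0,-0.2]

```text
time_s: 6.85
position: [0.4734, -0.2076, 0.1296]
tcp_rot: [-1.088, 1.279, 1.07]
wrist_force: [1.8, -1.2, 0.8]
width: 0.0513
```

Run:
```python
from h import *
print(monitor.read_state()['position'],monitor.read_state()['width'])
c,s=np.cos(np.radians(37)),np.sin(np.radians(37))
goto([.4985+.038*c,.255+.038*s,.12],127)
```

```text
[ 0.47342557 -0.20756131  0.12963642] 0.051282618108004656
yaw 127 shift [0.0084 0.0296 0.4877] turn [0.7509 0.0031 0.0127]
yaw 307 shift [0.0084 0.0296 0.4877] turn [-2.3906 -0.016   0.0038]
cur jaw yaw 170.03 xtool [ 0.012 -0.004 -1.   ] q [-0.02 -0.18 -0.31  0.   -1.43 -0.15]
```

Request:
step_arm:
  steps: [0,0.0262,0.4872,0.7505,0,0,-0.2,0,0.0262,0.4872,0.7505,0,0,-0.2,0,0.0262,0.4872,0.7505,0,0,-0.2,0,0.0262,0.4872,0.7505,0,0,-0.2,0,0.0262,0.4872,0.7505,0,0,-0.2,0,0.0262,0.4872,0.7505,0,0,-0.2,0,0.0262,0.4872,0.7505,0,0,-0.2,0,0.0262,0.4872,0.7505,0,0,-0.2,0,0.0262,0.4872,0.7505,0,0,-0.2,0,0.0262,0.4872,0.7505,0,0,-0.2,0,0.0262,0.4872,0.7505,0,0,-0.2,0,0.0262,0.4872,0.7505,0,0,-0.2,0,0.0262,0.4872,0.7505,0,0,-0.2]

```text
time_s: 8.15
position: [0.5286, 0.2781, 0.1208]
tcp_rot: [-0.507, 1.512, 0.506]
wrist_force: [-0.1, 0.6, 0.2]
width: 0.0515
```

Run:
```python
from h import *
A=[]
for n in('scene','top'):
    S=avg(n,2);c=proj(S,[.485,-.22,.02]).astype(int)
    A.append(cv2.resize(np.clip(S['f'][c[1]-45:c[1]+45,c[0]-40:c[0]+40]*1.3,0,255).astype(np.uint8),(400,450),interpolation=cv2.INTER_CUBIC))
cv2.imwrite('pics/s3.png',np.hstack(A));goto([.5288,.2779,.12],127)
```

```text
yaw 127 shift [0.0017 0.0007 0.0003] turn [-0.0012  0.0006  0.    ]
yaw 307 shift [0.0017 0.0007 0.0003] turn [ 3.1404e+00  0.0000e+00 -9.0000e-04]
cur jaw yaw 126.93 xtool [ 0.  0. -1.] q [ 0.82  0.05 -0.11  0.   -1.42 -1.74]
```

View pics/s3.png

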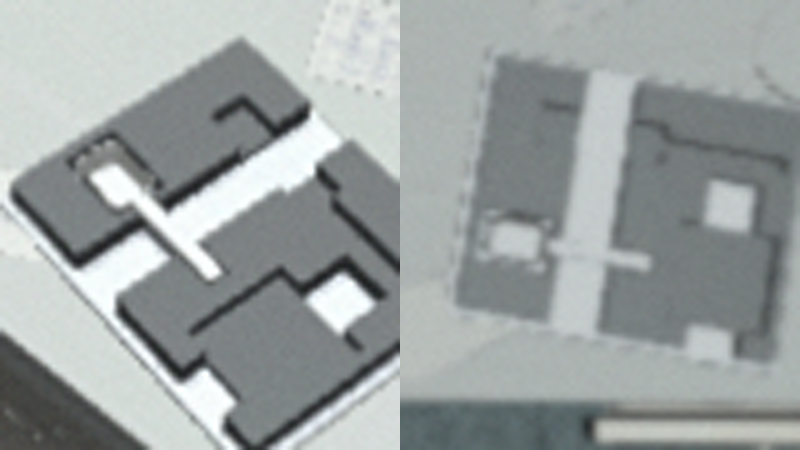

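The scoop lies in its pocket: the bowl is in the bowl pocket and the handle runs along its channel (left crop (110,185)→(215,275)). Next I'll grasp the screwdriver.

Request:
step_arm:
  steps: [0.045,0,0,0,0,0,-0.2,0.085,0,0,0,0,0,-0.2,0.105,0,0,0,0,0,-0.2,0.118,0,0,0,0,0,-0.2,0.118,0,0,0,0,0,-0.2,0.118,0,0,0,0,0,1,0.118,0,0,0,0,0,1,0.118,0,0,0,0,0,1,0.118,0,0,0,0,0,1,0.118,0,0,0,0,0,1,0.118,0,0,0,0,0,1]

```text
time_s: 9.45
position: [0.5299, 0.2789, 0.0056]
tcp_rot: [-0.505, 1.507, 0.506]
wrist_force: [-1.0, -0.1, 6.2]
width: 0.0185
```

Run:
```python
from h import *
import pickle
for n in('scene','top'):
    S=avg(n,4);pickle.dump(S,open(n+'3.pkl','wb'));f=S['f'];g=f.mean(2);y=f[:,:,2]-f[:,:,0]
    r2=region(S,[.465,.228,.01],.05);m=(g<np.median(g[r2>0])-10)&(r2>0)&(y<25)
    q=world(S,np.argwhere(m)[:,::-1],.0105);print(n,q.shape)
    c=proj(S,[.48,.24,.01]).astype(int);cv2.imwrite(f'pics/d_{n}.png',cv2.resize(np.clip(f[c[1]-25:c[1]+25,c[0]-25:c[0]+25]*1.3,0,255).astype(np.uint8),(400,400),interpolation=cv2.INTER_CUBIC));print(c)
cv2.imwrite('pics/d.png',np.hstack([cv2.imread('pics/d_scene.png'),cv2.imread('pics/d_top.png')]))
```

```text
scene (175, 2)
[168 181]
top (58, 2)
[180 221]
```

View pics/d.png

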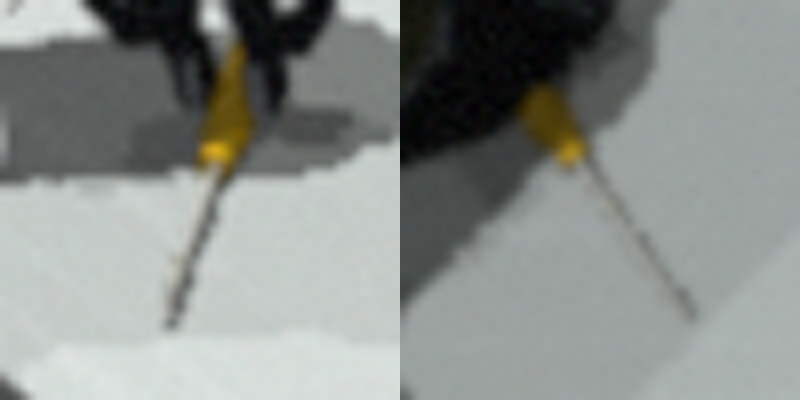

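The scene crop shows the junction at about (216,165) and the tip at about (168,322). The top crop shows the junction at (175,160) and the tip at (294,317).

Run:
```python
from h import *
import pickle
T=pickle.load(open('top3.pkl','rb'));S=pickle.load(open('scene3.pkl','rb'))
tc=np.array([.5299,.2789])
for n,I,c,a,b in(('scene',S,(168,181),(216,166),(169,322)),('top',T,(180,221),(175,161),(294,317))):
    w=[onplane(I,c[0]-25+(x+.5)/8-.5,c[1]-25+(y+.5)/8-.5,.0105)[:2] for x,y in(a,b)]
    d=w[0]-w[1];print(n,np.round(w,4).tolist(),np.linalg.norm(d),np.degrees(np.arctan2(d[1],d[0])),'tcp-mid',np.linalg.norm(tc-w[0]))
print(monitor.read_state()['position'])
```

```text
scene [[0.4994, 0.257], [0.4298, 0.2025]] 0.08838716175704225 38.0527213295338 tcp-mid 0.03756271206742327
top [[0.4982, 0.255], [0.4338, 0.2026]] 0.08302387237265518 39.163557666019045 tcp-mid 0.03972847211364781
[0.52990381 0.27883811 0.00564382]
```

Request:
step_arm:
  steps: [-0.03,0,0,0,0,0,1,-0.06,0,0,0,0,0,1,-0.09,0,0,0,0,0,1,-0.09,0,0,0,0,0,1,-0.09,0,0,0,0,0,1]

```text
time_s: 10.35
position: [0.5289, 0.2786, 0.0942]
tcp_rot: [-0.504, 1.509, 0.507]
wrist_force: [0.2, 0.4, -2.2]
width: 0.0186
```

Run:
```python
from h import *
goto([.5496,-.2169,.075],170)
```

```text
yaw 170 shift [ 0.0183 -0.4082 -0.2817] turn [-0.7505  0.0021 -0.    ]
yaw 350 shift [ 0.0183 -0.4082 -0.2817] turn [ 2.3911 -0.     -0.0026]
cur jaw yaw 127.0 xtool [ 0.001  0.002 -1.   ] q [ 0.82  0.06 -0.14 -0.   -1.36 -1.74]
```

Request:
step_arm:
  steps: [0,-0.4082,-0.2817,-0.7505,0,0,1,0,-0.4082,-0.2817,-0.7505,0,0,1,0,-0.4082,-0.2817,-0.7505,0,0,1,0,-0.4082,-0.2817,-0.7505,0,0,1,0,-0.4082,-0.2817,-0.7505,0,0,1,0,-0.4082,-0.2817,-0.7505,0,0,1,0,-0.4082,-0.2817,-0.7505,0,0,1,0,-0.4082,-0.2817,-0.7505,0,0,1,0,-0.4082,-0.2817,-0.7505,0,0,1,0,-0.4082,-0.2817,-0.7505,0,0,1,0,-0.4082,-0.2817,-0.7505,0,0,1,0,-0.4082,-0.2817,-0.7505,0,0,1,0,-0.4082,-0.2817,-0.7505,0,0,1,0,-0.4082,-0.2817,-0.7505,0,0,1]

```text
time_s: 11.75
position: [0.5495, -0.216, 0.093]
tcp_rot: [-1.081, 1.286, 1.081]
wrist_force: [-0.3, 0.7, 0.3]
width: 0.0186
```

Run:
```python
from h import *
import pickle
A=[]
st=monitor.read_state();print(st['position'],st['width']);p=st['position']
for n in('scene','top'):
    S=avg(n,3);pickle.dump(S,open(n+'4.pkl','wb'));c=proj(S,[.535,-.26,.08]).astype(int);print(n,c)
    A.append(cv2.resize(np.clip(S['f'][c[1]-40:c[1]+40,c[0]-40:c[0]+40]*1.3,0,255).astype(np.uint8),(400,400),interpolation=cv2.INTER_CUBIC))
    for e in(-.118,-.038): q=[p[0]+.1736*e,p[1]+.9848*e,p[2]+.005];print('pred',e,((proj(S,q)-c+40+.5)*5).round())
cv2.imwrite('pics/d4.png',np.hstack(A));goto([.5496,-.2169,.075],170)
```

```text
[ 0.54948953 -0.21604721  0.09298974] 0.018554833886076483
scene [301 241]
pred -0.118 [310. 264.]
pred -0.038 [205. 166.]
top [333 203]
pred -0.118 [330. 215.]
pred -0.038 [202. 192.]
yaw 170 shift [ 0.0185  0.     -0.0001] turn [ 0.001  -0.      0.0003]
yaw 350 shift [ 0.0185  0.     -0.0001] turn [-3.1406e+00 -5.0000e-04 -1.0000e-04]
cur jaw yaw 170.06 xtool [ 0. -0. -1.] q [-0.04  0.04 -0.16  0.   -1.36 -0.14]
```

View pics/d4.png

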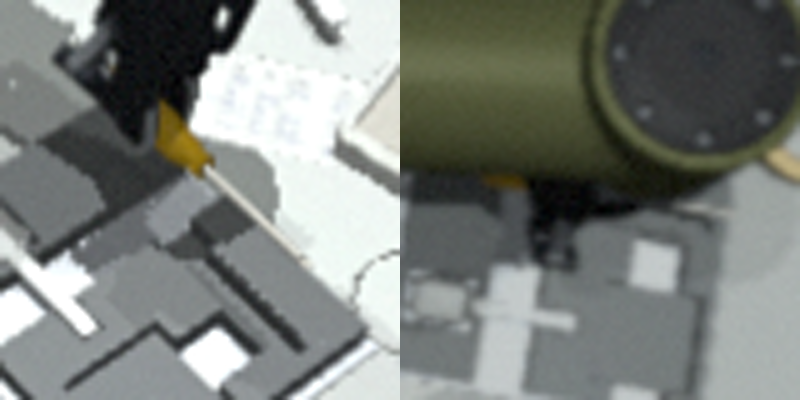

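Tip and junction match the prediction within 1 mm or so in both views. I'll lower it.

Request:
step_arm:
  steps: [0.025,0,0,0,0,0,1,0.045,0,0,0,0,0,1,0.055,0,0,0,0,0,1,0.06,0,0,0,0,0,1,0.064,0,0,0,0,0,1,0.068,0,0,0,0,0,1,0.072,0,0,0,0,0,1,0.075,0,0,0,0,0,1,0.0765,0,0,0,0,0,1,0.0765,0,0,0,0,0,1]

```text
time_s: 13.05
position: [0.5495, -0.2175, 0.0169]
tcp_rot: [-1.08, 1.287, 1.08]
wrist_force: [-0.7, -0.6, -0.4]
width: 0.0181
```

Request:
step_arm:
  steps: [0,0,0,0,0,0,0.3,0,0,0,0,0,0,0.3,0,0,0,0,0,0,0.3,0,0,0,0,0,0,0.3,-0.02,0,0,0,0,0,0.3,-0.06,0,0,0,0,0,0.3,-0.1,0,0,0,0,0,-1,-0.1,0,0,0,0,0,-1]

```text
time_s: 13.85
position: [0.5525, -0.2186, 0.1244]
tcp_rot: [-1.087, 1.28, 1.071]
wrist_force: [-0.2, 0.1, 0.9]
width: 0.0583
```

Request:
step_arm:
  steps: [0,0.2164,0.5446,0,0,0,-1,0,0.2164,0.5446,0,0,0,-1,0,0.2164,0.5446,0,0,0,-1,0,0.2164,0.5446,0,0,0,-1,0,0.2164,0.5446,0,0,0,-1,0,0.2164,0.5446,0,0,0,-1,0,0.2164,0.5446,0,0,0,-1,0,0.2164,0.5446,0,0,0,-1,0,0.2164,0.5446,0,0,0,-1,0,0.2164,0.5446,0,0,0,-1,0,0.2164,0.5446,0,0,0,-1,0,0.2164,0.5446,0,0,0,-1,0,0.2164,0.5446,0,0,0,-1,0,0.2164,0.5446,0,0,0,-1,0,0.2164,0.5446,0,0,0,-1,0,0.2164,0.5446,0,0,0,-1]

```text
time_s: 15.45
position: [0.4313, 0.3556, 0.117]
tcp_rot: [-1.079, 1.287, 1.079]
wrist_force: [0.9, 0.0, -0.4]
width: 0.0856
```

Run:
```python
from h import *
import pickle
A=[]
for n in('scene','top'):
    S=avg(n,3);pickle.dump(S,open(n+'5.pkl','wb'));c=proj(S,[.5,-.24,.02]).astype(int)
    a=cv2.resize(np.clip(S['f'][c[1]-45:c[1]+45,c[0]-45:c[0]+45]*1.3,0,255).astype(np.uint8),(400,400),interpolation=cv2.INTER_CUBIC);A.append(a)
    c=proj(S,[.43,.357,.02]).astype(int)
    B=cv2.resize(np.clip(S['f'][c[1]-18:c[1]+18,c[0]-36:c[0]+36]*1.3,0,255).astype(np.uint8),(400,200),interpolation=cv2.INTER_CUBIC);A[-1]=np.vstack([a,B]);print(n,c)
    f=S['f'];y=f[:,:,2]-f[:,:,0];r=region(S,[.55,-.21,.02],.12);m=big((y>30)&(r>0));q=world(S,np.argwhere(m)[:,::-1],.024);cc=cv2.minAreaRect(q.astype(np.float32));print('handle',cc)
    th=np.radians(-10);Rz=np.array([[np.cos(th),-np.sin(th)],[np.sin(th),np.cos(th)]]);print('tray mm',(Rz.T@(np.array(q.mean(0))-[.5003,-.2371])*1e3).round(1),'expect 45,28')
    w=[(Rz.T@(x-[.5003,-.2371])*1e3).round(1).tolist() for x in(q[q[:,1].argmin()],q[q[:,1].argmax()])];print(w)
cv2.imwrite('pics/d5.png',np.hstack(A));goto([.431,.357,.0],170)
```

```text
scene [134 171]
handle ((0.5493752956390381, -0.21522705256938934), (0.0845353752374649, 0.02270638942718506), 78.59347534179688)
tray mm [44.3 30.3] expect 45,28
[[39.4, -12.1], [45.5, 72.3]]
top [143 235]
handle ((0.5500554442405701, -0.2195596843957901), (0.0795951783657074, 0.020492587238550186), 79.1371841430664)
tray mm [45.9 26.9] expect 45,28
[[50.3, -12.3], [39.6, 63.4]]
yaw 170 shift [0.1169 0.0002 0.0008] turn [-0.0006  0.0002  0.0001]
yaw 350 shift [0.1169 0.0002 0.0008] turn [ 3.141e+00  2.000e-04 -2.000e-04]
cur jaw yaw 169.97 xtool [ 0.  0. -1.] q [ 1.05 -0.05 -0.21  0.   -1.41 -1.22]
```

View pics/d5.png

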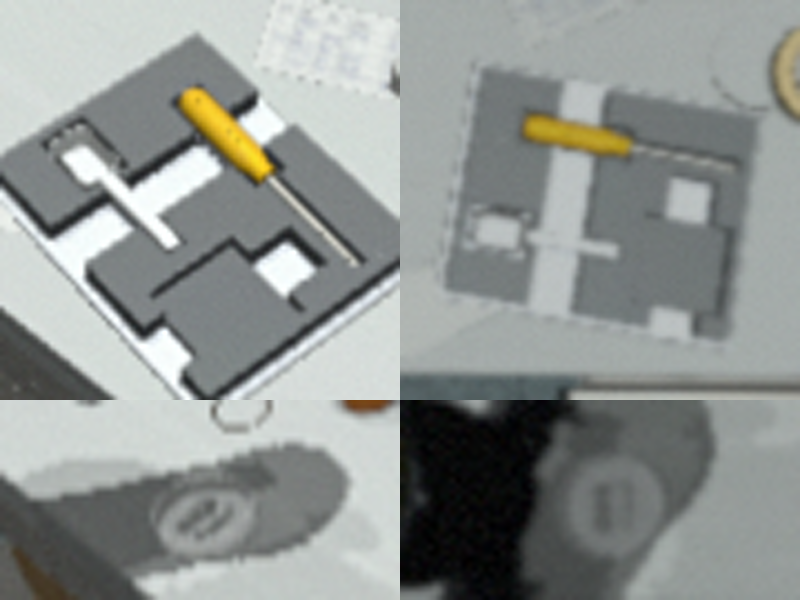

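The scoop and driver are both in their pockets. The driver handle is centred at about tray (45,28.6) and points toward +y. The dish with both bars is at top crop (615,505). Now I'll grasp it.

Request:
step_arm:
  steps: [0.04,0,0.0008,0,0,0,-1,0.075,0,0.0008,0,0,0,-1,0.1,0,0.0008,0,0,0,-1,0.112,0,0.0008,0,0,0,-1,0.117,0,0.0008,0,0,0,-1,0.117,0,0.0008,0,0,0,-0.5,0.117,0,0.0008,0,0,0,-0.5,0.117,0,0.0008,0,0,0,-0.5,0.117,0,0.0008,0,0,0,-0.4,0.117,0,0.0008,0,0,0,-0.2,0.117,0,0.0008,0,0,0,1,0.117,0,0.0008,0,0,0,1,0.117,0,0.0008,0,0,0,1,0.117,0,0.0008,0,0,0,1]

```text
time_s: 17.15
position: [0.4316, 0.358, 0.0015]
tcp_rot: [-1.08, 1.284, 1.08]
wrist_force: [-1.4, 0.5, 6.9]
width: 0.0575
```

Request:
step_arm:
  steps: [-0.003,0,0,0,0,0,1,-0.008,0,0,0,0,0,1,-0.016,0,0,0,0,0,1,-0.026,0,0,0,0,0,1,-0.038,0,0,0,0,0,1,-0.05,0,0,0,0,0,1,-0.062,0,0,0,0,0,1,-0.07,0,0,0,0,0,1,-0.075,0,0,0,0,0,1,-0.077,0,0,0,0,0,1,-0.077,0,0,0,0,0,1]

```text
time_s: 18.25
position: [0.431, 0.3572, 0.0767]
tcp_rot: [-1.08, 1.287, 1.08]
wrist_force: [0.4, 0.8, -0.6]
width: 0.057
```

Run:
```python
from h import *
goto([.4547,-.2941,.078],170)
import pickle
for n in('scene','top'):
    S=avg(n,2);pickle.dump(S,open(n+'6.pkl','wb'))
```

```text
yaw 170 shift [-0.0012 -0.1365 -0.6373] turn [-0.     -0.0002 -0.0002]
yaw 350 shift [-0.0012 -0.1365 -0.6373] turn [ 3.1416e+00 -2.0000e-04  3.0000e-04]
cur jaw yaw 170.0 xtool [-0. -0. -1.] q [ 1.05 -0.03 -0.27 -0.   -1.33 -1.23]
```

Request:
step_arm:
  steps: [0,-0.0006,-0.0029,0,0,0,1,0,-0.0019,-0.0088,0,0,0,1,0,-0.0038,-0.0176,0,0,0,1,0,-0.0063,-0.0293,0,0,0,1,0,-0.0094,-0.044,0,0,0,1,0,-0.013,-0.0606,0,0,0,1,0,-0.0172,-0.0802,0,0,0,1,0,-0.0218,-0.1017,0,0,0,1,0,-0.0268,-0.1252,0,0,0,1,0,-0.0321,-0.1496,0,0,0,1,0,-0.0373,-0.174,0,0,0,1,0,-0.0425,-0.1985,0,0,0,1,0,-0.0478,-0.2229,0,0,0,1,0,-0.053,-0.2474,0,0,0,1,0,-0.0582,-0.2718,0,0,0,1,0,-0.0635,-0.2963,0,0,0,1,0,-0.0687,-0.3207,0,0,0,1,0,-0.074,-0.3452,0,0,0,1,0,-0.0792,-0.3696,0,0,0,1,0,-0.0844,-0.3941,0,0,0,1]

```text
time_s: 20.45
position: [0.445, -0.0475, 0.077]
tcp_rot: [-1.08, 1.286, 1.079]
wrist_force: [-0.6, -0.3, -0.8]
width: 0.0571
```

Request:
step_arm:
  steps: [0,-0.0052,-0.0244,0,0,0,1,0,-0.0105,-0.0489,0,0,0,1,0,-0.0157,-0.0733,0,0,0,1,0,-0.0209,-0.0978,0,0,0,1,0,-0.0262,-0.1222,0,0,0,1,0,-0.0312,-0.1457,0,0,0,1,0,-0.0358,-0.1672,0,0,0,1,0,-0.0398,-0.1858,0,0,0,1,0,-0.0431,-0.2014,0,0,0,1,0,-0.0459,-0.2141,0,0,0,1,0,-0.0482,-0.2249,0,0,0,1,0,-0.05,-0.2337,0,0,0,1,0,-0.0513,-0.2396,0,0,0,1,0,-0.052,-0.243,0,0,0,1,0,-0.0521,-0.2432,0,0,0,1,0,-0.0521,-0.2432,0,0,0,1]

```text
time_s: 22.05
position: [0.4549, -0.2938, 0.0768]
tcp_rot: [-1.08, 1.287, 1.08]
wrist_force: [-0.3, -0.1, -1.5]
width: 0.057
```

Run:
```python
from h import *
import pickle
goto([.4547,-.2941,.0145],170);p=monitor.read_state()['position'];print(p,monitor.read_state()['width'])
A=[]
for n in('scene','top'):
    S=avg(n,3);pickle.dump(S,open(n+'7.pkl','wb'));c=proj(S,[p[0],p[1],p[2]+.006]).astype(int);print(n,c,((proj(S,[p[0],p[1],p[2]-.0015+.014])-c+30+.5)*6.667).round(),((proj(S,[.4547,-.2941,.023])-c+30+.5)*6.667).round())
    A.append(cv2.resize(np.clip(S['f'][c[1]-30:c[1]+30,c[0]-30:c[0]+30]*1.3,0,255).astype(np.uint8),(400,400),interpolation=cv2.INTER_CUBIC))
cv2.imwrite('pics/p7.png',np.hstack(A))
```

```text
yaw 170 shift [ 0.0623  0.0001 -0.0003] turn [ 0.0003 -0.     -0.0001]
yaw 350 shift [ 0.0623  0.0001 -0.0003] turn [-3.1413e+00  1.0000e-04 -0.0000e+00]
cur jaw yaw 170.02 xtool [-0.  0. -1.] q [-0.2  -0.08 -0.31  0.   -1.33  0.03]
[ 0.45486441 -0.29379272  0.07680418] 0.05699277671944743
scene [292 266] [204. 197.] [196. 292.]
top [345 229] [210. 206.] [180. 212.]
```

View pics/p7.png

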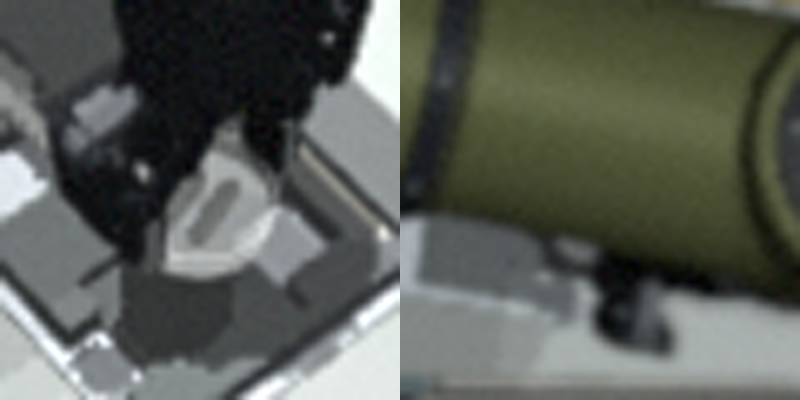

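The scene crop shows the dish level in the jaws with a stir bar visible at (215,210). The rim extremes (280,215) and (205,275) match the predicted centre. I'll lower it gently.

Request:
step_arm:
  steps: [0.004,0,0,0,0,0,1,0.011,0,0,0,0,0,1,0.02,0,0,0,0,0,1,0.029,0,0,0,0,0,1,0.037,0,0,0,0,0,1,0.043,0,0,0,0,0,1,0.048,0,0,0,0,0,1,0.052,0,0,0,0,0,1,0.055,0,0,0,0,0,1,0.0575,0,0,0,0,0,1,0.059,0,0,0,0,0,1,0.06,0,0,0,0,0,1,0.061,0,0,0,0,0,1,0.0615,0,0,0,0,0,1,0.062,0,0,0,0,0,1,0.062,0,0,0,0,0,1]

```text
time_s: 23.95
position: [0.4548, -0.2941, 0.0149]
tcp_rot: [-1.08, 1.287, 1.08]
wrist_force: [-0.0, 0.7, 0.1]
width: 0.0572
```

Request:
step_arm:
  steps: [0.0004,0,0,0,0,0,1,0.0008,0,0,0,0,0,1,0.0008,0,0,0,0,0,1]

```text
time_s: 24.25
position: [0.4549, -0.2941, 0.0146]
tcp_rot: [-1.08, 1.287, 1.079]
wrist_force: [-1.0, 1.9, 3.6]
width: 0.0573
```

Request:
step_arm:
  steps: [0,0,0,0,0,0,-0.42,0,0,0,0,0,0,-0.5,0,0,0,0,0,0,-0.6,0,0,0,0,0,0,-0.8,0,0,0,0,0,0,-0.8,0,0,0,0,0,0,-0.8,-0.005,0,0,0,0,0,-0.8,-0.015,0,0,0,0,0,-0.8,-0.04,0,0,0,0,0,-0.8,-0.08,0,0,0,0,0,-0.8,-0.12,0,0,0,0,0,-0.8,-0.12,0,0,0,0,0,-0.8]

```text
time_s: 25.45
position: [0.4576, -0.2958, 0.1424]
tcp_rot: [-1.089, 1.282, 1.07]
wrist_force: [1.0, -0.5, -0.6]
width: 0.077
```

Request:
step_arm:
  steps: [-0.03,0.06,0.25,0,0,0,-0.8,-0.03,0.06,0.25,0,0,0,-0.8,-0.03,0.06,0.25,0,0,0,-0.8,-0.03,0.06,0.25,0,0,0,-0.8,-0.03,0.06,0.25,0,0,0,-0.8,-0.03,0.06,0.25,0,0,0,-0.8,-0.03,0.06,0.25,0,0,0,-0.8,-0.03,0.06,0.25,0,0,0,-0.8,-0.03,0.06,0.25,0,0,0,-0.8,-0.03,0.06,0.25,0,0,0,-0.8]

```text
time_s: 26.45
position: [0.439, -0.0386, 0.1638]
tcp_rot: [-1.078, 1.288, 1.078]
wrist_force: [1.2, 0.7, -0.5]
width: 0.0769
```

Run:
```python
from h import *
import pickle
print(monitor.read_state()['position'],monitor.read_state()['width'])
th=np.radians(-10);Rz=np.array([[np.cos(th),-np.sin(th)],[np.sin(th),np.cos(th)]]);C=np.array([.5003,-.2371])
for n in('scene','top'):
    S=avg(n,4);pickle.dump(S,open(n+'8.pkl','wb'));old=pickle.load(open(n+'1.pkl','rb'));pre=pickle.load(open(n+'5.pkl','rb'))
    g=S['f'].mean(2)
    # dish blob: change between image before/after placing
    d=abs(g-pre['f'].mean(2));r=region(S,[.4547,-.2941,.02],.055);m=((d>8)&(r>0)).astype(np.uint8);m=big(cv2.morphologyEx(m,cv2.MORPH_CLOSE,np.ones((5,5))))
    w=world(S,np.argwhere(m)[:,::-1],.022);(cx,rr)=cv2.minEnclosingCircle(w.astype(np.float32));print(n,'dish tray mm',((Rz.T@(np.array(cx)-C))*1e3).round(1),'r',rr,'mean',((Rz.T@(w.mean(0)-C))*1e3).round(1),'npx',m.sum())
    # bars: bright blobs inside dish
    mm=((g>np.median(g[m>0])+12)&(m>0)).astype(np.uint8);k,l,st,ce=cv2.connectedComponentsWithStats(mm)
    for i in range(1,k):
        if st[i,4]>=6: print('  bright',st[i,4],((Rz.T@(world(S,ce[i],.02)[0]-C))*1e3).round(1))
    f=S['f'];y=f[:,:,2]-f[:,:,0];r=region(S,[.55,-.21,.02],.12);q=world(S,np.argwhere(big((y>30)&(r>0)))[:,::-1],.024);print('  handle',(Rz.T@(q.mean(0)-C)*1e3).round(1))
    for nm,P in dict(vial=[.592,.009,.03],bottle=[.573,.383,.05],boat=[.427,-.45,.01],scoop=[.478,-.19,.02]).items():
        r=region(S,P,.04)>0;o=(pre if nm=='scoop' else old)['f'].mean(2);print('  ',nm,'mean|diff|',abs(g-o)[r].mean().round(1),'npx>25',(abs(g-o)[r]>25).sum())
```

```text
[ 0.43903242 -0.03858784  0.16378024] 0.07687028347604188
scene dish tray mm [-32.7 -65.9] r 0.06076674535870552 mean [-35.8 -65.4] npx 1221
  bright 9 [-33.1 -10.4]
  bright 98 [  6.6 -66.7]
  bright 32 [-36.8 -54.7]
  bright 42 [-49.8 -72.7]
  bright 31 [-32.4 -67.2]
  bright 63 [-82.6 -67.7]
  bright 57 [ -41.3 -113.9]
  handle [44.4 30.3]
   vial mean|diff| 18.1 npx>25 0
   bottle mean|diff| 11.2 npx>25 0
   boat mean|diff| 20.4 npx>25 13
   scoop mean|diff| 6.5 npx>25 0
top dish tray mm [-35.7 -61.4] r 0.029925545677542686 mean [-34.3 -62. ] npx 210
  bright 55 [-34.5 -64.4]
  handle [45.9 27.1]
   vial mean|diff| 6.8 npx>25 0
   bottle mean|diff| 5.4 npx>25 0
   boat mean|diff| 7.2 npx>25 0
   scoop mean|diff| 2.2 npx>25 0
```

```bash
python3 -c "
from workcell import monitor,arm
print(monitor.read_state()['time_s']);print(arm.job_done())"
```

```text
26.85
the job is handed in; nothing more can be done
None
```

The kit is back in the tray, and I handed the job in at 26.9 s. I laid the scoop first, then the screwdriver, then carried the dish level and set it into its recess.

**Scoop and screwdriver:** a picture after each was laid shows them in their own pockets, the right way round. The scoop's bowl and the driver's handle both point to tray +y. At the end the driver's handle centre measured about tray (45, 28.7) mm, against 45, 28 expected. The scoop area had not changed.

**Dish:** it touched down at about 4 N, at the expected height. My last measurement from the top camera puts it at tray (−36, −61) mm, against the seat at (−35, −64), which is within the recess's 3 mm of play. The bright patch in the dish is the right size for both stir bars.

**Less certain:**
- **Dish, scene camera:** its fit for the dish centre included shadow and was too rough to use. Its average, (−36, −65) mm, agrees with the seat.
- **Final view:** I had used up the picture views, so the final dish check is by numbers only.
- **Bystanders:** I never went near the vial, dropper bottle or weighing boat. The image comparison shows no change at the vial or the bottle. At the boat, 13 pixels differ in the scene view and none in the top view. I put that down to an overall brightness shift, but did not check it further.

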